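# Check the two brake levers of a boiler trolley

### The job

Check both hand brake levers on the trolley's push bar, first the left one (as seen from the robot), then the right one, to see that each stops short of the bar. With the outside of the shut fingers press the lever in towards the bar until it will go no further, keep it there for a full second without forcing it, and let it spring all the way back out before going to the next. Grasp and lift nothing, keep off the bar itself, and leave the things lying around where they are.

Things in the scene. Friction and masses are not known exactly. Their poses are not given: they have to be found in the camera images.
- stand: grey push bar held level by a post on a steel foot (160 x 140 x 12 mm) fixed to the bench. Origin: centre of the foot's underside. y runs along the bar, x level across it, away from the robot (turned up to 0.3 rad). Bar: axis 200 mm straight above the origin, 540 mm long, 25 mm thick, 30 mm at the rubber grips at its ends. Nothing on it is higher than 25 mm above the bar's axis
- clamp_left: black clamp on the bar that carries the left lever's upright pivot. Origin on the bar's axis, axes as the stand's; the pivot is 38 mm from it towards the robot (-x). The blade runs from the pivot outwards (+y) and away from the bar: let go, it stands at 0.42 rad to the bar; stopped, at 0.06 rad, some 26 mm clear of the bar
- clamp_right: the same for the right lever, mirrored: its blade runs outwards to -y
- left_press (a point): the place to press the left lever: a point in the middle of the blade's thickness and height, 105 mm from the pivot, moving with the lever; 81 mm from the bar's axis when let go, 44 mm when stopped. The lever is a level flat aluminium blade on the robot's side of the bar, at its height (200 mm): 10 mm thick, 18 mm high, 135 mm from pivot to a 22 mm ball end
- right_press (a point): the same point on the right lever, the mirror image of the left one (its blade runs outwards to stand -y)
- lever_left (a joint): angle of the left lever, rad: 0 let go (a spring returns it), 0.36 pressed in against its hard stop, short of the bar. At the pressing point the spring pushes back with about 3 N at first and 7 N at the stop
- lever_right (a joint): angle of the right lever, rad: the same meaning, stop and spring as the left one
- wrench: loose steel wrench, 170 mm long, lying flat on the bench near the bar; origin under its middle; leave it alone
- tin: loose closed tin, 68 mm across, 75 mm high, standing on the bench near the bar; origin at its underside; leave it alone
- mug: loose white mug, 76 mm across, 85 mm high, standing on the bench near the bar; origin at its underside; leave it alone
- tee: loose brass pipe tee, 74 mm long, about 36 mm high, lying on the bench near the bar; origin at its underside; leave it alone

How it is judged:
By the outcome, as a careful person would: the job done as asked, in the order asked, and still so for the second after the job is handed in, with the robot touching nothing.
It also fails if it takes over 64 s, if anything falls off the work surface, if the arm or the gripper's body presses on something with over 40 N, if the wrist force passes 120 N, or if a joint passes its speed limit or range.

### The arm

A 7-joint arm with a two-finger parallel gripper is mounted at the origin on the work surface. World frame = base frame: x ahead of the robot, y to its left, z up, the work surface at z = 0. Lengths are in m, angles in rad, forces in N, time in s.
With the tool pointing down it reaches from about 0.35 to 0.9 m from the base axis. Payload 8.1 kg.
Tool frame: the origin (TCP) lies midway between the tips of the shut fingers; the grasp point (between the pads) lies 19 mm behind it; z points along the fingers, y is the line along which they close (so a half turn about z gives the same grasp; the last joint's range is limited). The gripper opens to 92 mm and grips with 3 to 60 N. Pads are 19 mm wide; open, the fingers measure 130 mm over their backs; the gripper's body (75 mm by 190 mm) begins 47 mm behind the grasp point.
Start: joints at [-1.206, 0.434, 0.025, 1.573, -0.012, 1.134, -0.075], TCP at [0.282, 0.558, 0.196] pointing down, gripper open.
Joint ranges: [-2.62, 2.62], [-0.44, 2.09], [-1.27, 1.32], [0.08, 2.57], [-1.32, 4.46], [0.12, 2], [-2.74, 2.74]. Speed limits (rad/s): [2.22, 2.22, 3.01, 3.01, 3.14, 3.14, 3.14].

### API

Orientations are given as a rotation vector (axis times angle).
In Python, from cell import arm gives the robot as it stands.
- The arm moves only by the tool move_arm, never from a script. Its argument "motion" is a list of rows, each an object of numbers: "tx", "ty", "tz": the shift along the tool's x, y, z normalised to -1 to 1, where 1 is 1000 mm; "twist": the turn about the tool's z normalised to -1 to 1, where 1 is pi/2 rad. In form: [{"tx": .., "ty": .., "tz": .., "twist": ..}, ...]. A call has 1 to 12 rows; each row shifts and turns the commanded pose from where the row before left it, along the tool's axes as they then stand; what a row does not reach is not made up. A row lasts 1/10 s, in which the tool goes at most 50 mm and 8.59 degrees, less where a joint would pass 70% of its speed; a pose out of reach is approached as far as the arm can. A call with a number of a shift or a turn outside -1 to 1 is refused whole. A call with a gripper value outside its range is refused whole. "gripper" is the gripper's target within -1 to 1 (shut at 1, half-way at 0, fully open at -1), set as the call begins (left out, the last holds). The fingers move at their own pace and stop on an object; "squeeze" is the grip in N (left out, the last holds). Time passes only in rows, so rows that do not move let the fingers close. It gives the time, the measured TCP pose, the force, the opening and the grip force at its end, in the units of the state.
- arm.observe(): the state, without advancing time (a new reading comes with each control period).
- arm.get_image(name): name is "side" or "top" or "wrist"; returns the picture (384x512x3 uint8, red, green, blue); there is no depth.
- arm.calibration(name): a dict with "K" (3x3 intrinsics, pixels), "T" (4x4, takes a point from camera to world coordinates). Camera axes: x right, y down, z forward; pixel columns grow to the right and rows downward; lengths in m; the calibration is good to about 2 mm. A picture is of the moment at which its call begins: read the wrist's pose just before it. calibration takes no time and is no camera call; for the wrist camera it gives the pose at the moment of the call.
- arm.sign_off(): hands the job in; it is judged then, once.
Trained networks look in the newest picture that a camera, given by its name, has taken for a name from the list of things; names that differ only in an ending like _2 or _b are one class to them, and where a whole thing is asked for, a point or a joint stands for the part that bears it (a point fixed in the world has none). Each returns a list of dicts, best first, with "conf" (0 to 1); they miss things now and then, are a little off and sometimes report something else, mostly with a low value. They report only what shows in the picture. A call takes as long as a camera call.
- arm.look_for(camera, query): "point" ([column, row] as shares, 0 to 1, of the picture: columns of its width, rows of its height, amid what is visible of it).
- arm.regions_of(camera, query): "region" (384x512 bool, what is visible of it) and "point" ([column, row] as shares, 0 to 1, of the picture: columns of its width, rows of its height, amid what is visible of it).
- arm.place_of(camera, query): "point" ([column, row] as shares, 0 to 1, of the picture: columns of its width, rows of its height: a listed point, or the origin of a listed thing).
The state is a dict: "clock": time; "joints": joint angles; "dq": joint speeds; "joint_efforts": joint torques, N m; "position": TCP position; "ee_rot": TCP orientation; "force": force on the tool from outside, world axes, zero at the start; "ft_torque": the same for the moment, N m; "width": opening from 0.0 (shut) to 1.0 (fully open); "gripper_force": force on a finger pad.
Only numpy, scipy, OpenCV 4.12 (cv2) and the standard library are available. Lean on these libraries where they do the work, as an engineer would, in place of code of your own. Each camera call takes 0.05 s, during which the arm holds its last target. There are 200 camera calls.

## Working session

There is one attempt and no reset: what is moved stays moved. The work goes in short steps, Python scripts to look and compute and a tool call to move; the robot and the scene stay as the last step left them, time stands still between calls to the robot, and variables do not carry over. Pictures are saved under pics/ and viewed, at most 10 in all, crops included, and the job is handed in when it is done.

Besides the shell and the picture viewer there is one more tool, called after "Request:" as name(argument=value, ...) on one line, values as JSON. move_arm: Moves the arm, as the interface text tells. Scaled input: -1 to 1 covers 1000 mm each way for a shift and pi/2 rad each way for a turn. Its arguments: {"type":"object","properties":{"motion":{"type":"array","items":{"type":"object","properties":{"tx":{"type":"number"},"ty":{"type":"number"},"tz":{"type":"number"},"twist":{"type":"number"}}}},"gripper":{"type":"number"},"squeeze":{"type":"number"}},"required":["motion"]}

```bash
mkdir -p pics; cat > h.py <<'E'
import numpy as np, cv2
from cell import arm
def ray(cam,pt):
    c=arm.calibration(cam);K=np.array(c["K"]);T=np.array(c["T"])
    d=T[:3,:3]@np.linalg.solve(K,[pt[0]*512,pt[1]*384,1]);return T[:3,3],d
def atz(cam,pt,z):
    o,d=ray(cam,pt);return o+d*(z-o[2])/d[2]
def proj(cam,p):
    c=arm.calibration(cam);K=np.array(c["K"]);T=np.linalg.inv(np.array(c["T"]))
    q=K@(T[:3,:3]@np.array(p)+T[:3,3]);return q[:2]/q[2]
def save(cam,n):
    im=arm.get_image(cam);cv2.imwrite(f"pics/{n}.png",im[:,:,::-1]);return im
E
python3 - <<'E'
from h import *
np.set_printoptions(precision=4,suppress=True)
s=arm.observe();print({k:np.round(s[k],3) for k in ("clock","position","ee_rot","force","width")})
Z=dict(stand=0,clamp_left=.2,clamp_right=.2,left_press=.2,right_press=.2,wrench=0,tin=0,mug=0,tee=0)
a=save("top","top0");b=save("side","side0")
cv2.imwrite("pics/both0.png",cv2.resize(np.vstack([a,b])[:,:,::-1],(448,600+72)) if 0 else np.hstack([cv2.resize(a,(400,300)),cv2.resize(b,(400,300))])[:,:,::-1])
for n,z in Z.items():
    for cam in("top","side"):
        for r in arm.place_of(cam,n)[:2]:
            print(n,cam,round(r["conf"],2),np.array(r["point"])*[512,384],atz(cam,r["point"],z))
E
```

```text
{'clock': np.float64(0.0), 'position': array([0.282, 0.557, 0.195]), 'ee_rot': array([-0.728, -3.056,  0.003]), 'force': array([ 0.307,  0.595, -0.077]), 'width': np.float64(1.001)}
stand top 0.6 [246.3232 225.4848] [0.5718 0.0509 0.    ]
stand top 0.21 [331.52   254.7072] [ 0.4938 -0.183   0.    ]
stand side 0.57 [227.9936 230.016 ] [0.5702 0.0536 0.    ]
clamp_left top 0.58 [202.7008 220.416 ] [0.5703 0.1436 0.2   ]
clamp_left side 0.92 [210.4832 144.6144] [0.5764 0.1355 0.2   ]
clamp_right top 0.66 [288.7168 221.4912] [ 0.5693 -0.0495  0.2   ]
clamp_right side 0.57 [248.5248 208.0896] [ 0.579  -0.0481  0.2   ]
left_press top 0.83 [159.488 256.896] [0.4891 0.2365 0.2   ]
left_press top 0.28 [211.6096 170.8032] [0.6839 0.1265 0.2   ]
left_press side 0.56 [157.0816 127.9872] [0.4911 0.2321 0.2   ]
right_press top 0.71 [329.0112 255.5904] [ 0.4944 -0.1384  0.2   ]
right_press side 0.57 [222.1056 269.4912] [ 0.4892 -0.1428  0.2   ]
wrench top 0.92 [173.0048 219.1104] [0.588  0.2538 0.    ]
wrench side 0.56 [207.3088 171.4176] [ 0.5927  0.2497 -0.    ]
tin top 0.55 [280.9856 159.5136] [ 0.7594 -0.0454  0.    ]
tin side 0.91 [316.8256 231.7824] [ 0.7567 -0.0391  0.    ]
mug top 0.59 [327.0144 218.6112] [ 0.5924 -0.1728  0.    ]
mug side 0.84 [282.7776 311.1168] [ 0.5943 -0.1768 -0.    ]
tee top 0.79 [211.0976 169.3824] [0.7292 0.1522 0.    ]
tee side 0.58 [272.2816 177.6   ] [0.7388 0.1573 0.    ]
```

View pics/top0.png

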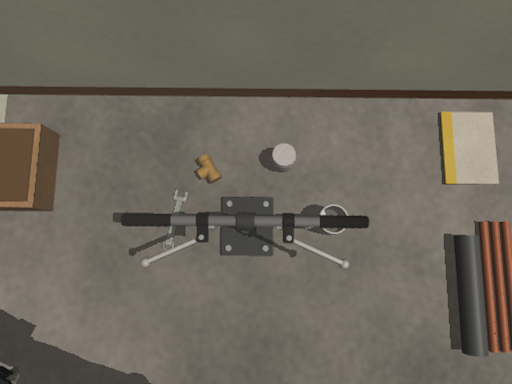

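View pics/side0.png

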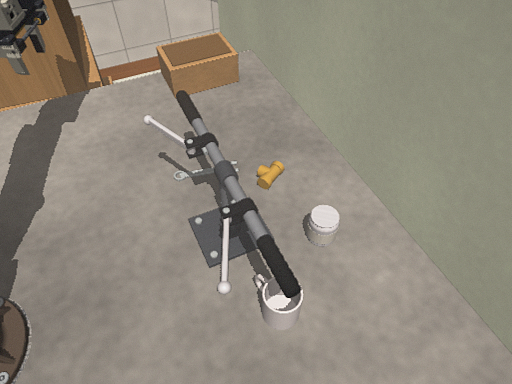

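The bar runs along world y at x≈0.573, with yaw about 0. The levers' press points are at (0.490, 0.235) on the left and (0.491, -0.142) on the right. Both show in the pictures: the left blade ends near top pixel (146,262), the right near (345,265). I'll shut the fingers, square the tool up and go to a point in front of the left lever.

Request:
move_arm(motion=[{"twist": -0.0745},{"twist": -0.0745},{"twist": -0.0745},{"twist": -0.0745},{},{}], gripper=1, squeeze=20)

```text
invalid input
```

Request:
move_arm(motion=[{"tx": -0.012,"ty": -0.034,"tz": 0.001},{"tx": -0.012,"ty": -0.034,"tz": 0.001},{"tx": -0.012,"ty": -0.034,"tz": 0.001},{"tx": -0.012,"ty": -0.034,"tz": 0.001},{"tx": -0.012,"ty": -0.034,"tz": 0.001},{"tx": -0.012,"ty": -0.034,"tz": 0.001},{"tx": -0.012,"ty": -0.034,"tz": 0.001},{"tx": -0.012,"ty": -0.034,"tz": 0.001},{"tx": -0.012,"ty": -0.034,"tz": 0.001},{"tx": -0.012,"ty": -0.03,"tz": 0.001},{},{}])

```text
invalid input
```

```bash
python3 - <<'E'
from h import *
np.set_printoptions(precision=4,suppress=True)
s=arm.observe();print({k:np.round(s[k],3) for k in ("clock","position","ee_rot","force","width")})
save("wrist","w1");save("top","t1")
a=cv2.imread("pics/w1.png");b=cv2.imread("pics/t1.png")[130:330,60:400]
cv2.imwrite("pics/m1.png",np.hstack([cv2.resize(a,(400,300)),cv2.resize(b,(400,300))]))
for cam in("top","side","wrist"):
  for n in("left_press","right_press"):
    for r in arm.place_of(cam,n)[:1]:
            print(n,cam,round(r["conf"],2),np.array(r["point"])*[512,384],atz(cam,r["point"],.2))
E
```

```text
{'clock': np.float64(1.0), 'position': array([0.282, 0.558, 0.196]), 'ee_rot': array([-0.728, -3.056, -0.   ]), 'force': array([-0.19 ,  0.262,  0.447]), 'width': np.float64(0.997)}
left_press top 0.79 [156.5184 256.8192] [0.4893 0.2431 0.2   ]
right_press top 0.7 [329.6256 256.2816] [ 0.4929 -0.1397  0.2   ]
left_press side 0.56 [157.0816 127.9872] [0.4911 0.2321 0.2   ]
right_press side 0.57 [222.1056 269.4912] [ 0.4892 -0.1428  0.2   ]
```

View pics/m1.png

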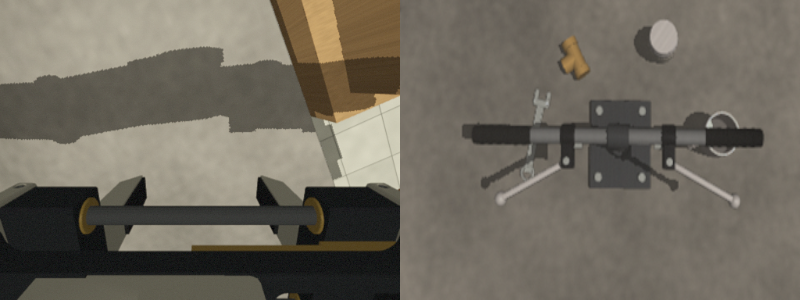

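Both moves were refused, so the arm hasn't moved. The picture shows the gripper still open and the levers at rest. The likely cause is that rows need all four numbers.

Request:
move_arm(motion=[{"tx": 0,"ty": 0,"tz": 0,"twist": -0.0745},{"tx": 0,"ty": 0,"tz": 0,"twist": -0.0745},{"tx": 0,"ty": 0,"tz": 0,"twist": -0.0745},{"tx": 0,"ty": 0,"tz": 0,"twist": -0.0745},{"tx": 0,"ty": 0,"tz": 0,"twist": 0},{"tx": 0,"ty": 0,"tz": 0,"twist": 0}], gripper=1, squeeze=20)

```text
clock: 2.0
position: [0.282, 0.5578, 0.1957]
ee_rot: [-0.005, -3.141, -0.0]
force: [0.3, 0.3, 0.1]
width: 0.523
gripper_force: 0.0
```

Request:
move_arm(motion=[{"tx": -0.012,"ty": -0.034,"tz": 0.001,"twist": 0},{"tx": -0.012,"ty": -0.034,"tz": 0.001,"twist": 0},{"tx": -0.012,"ty": -0.034,"tz": 0.001,"twist": 0},{"tx": -0.012,"ty": -0.034,"tz": 0.001,"twist": 0},{"tx": -0.012,"ty": -0.034,"tz": 0.001,"twist": 0},{"tx": -0.012,"ty": -0.034,"tz": 0.001,"twist": 0},{"tx": -0.012,"ty": -0.034,"tz": 0.001,"twist": 0},{"tx": -0.012,"ty": -0.034,"tz": 0.001,"twist": 0},{"tx": -0.012,"ty": -0.034,"tz": 0.001,"twist": 0},{"tx": -0.012,"ty": -0.03,"tz": 0.001,"twist": 0},{"tx": 0,"ty": 0,"tz": 0,"twist": 0},{"tx": 0,"ty": 0,"tz": 0,"twist": 0}])

```text
clock: 3.2
position: [0.4021, 0.2217, 0.186]
ee_rot: [0.006, 3.141, 0.001]
force: [1.0, 0.6, 0.3]
width: 0.007
gripper_force: 0.0
```

```bash
python3 - <<'E'
from h import *
np.set_printoptions(precision=4,suppress=True)
s=arm.observe();print({k:np.round(s[k],3) for k in ("clock","position","ee_rot","force","width")})
save("wrist","w2");save("side","s2")
a=cv2.imread("pics/w2.png");b=cv2.imread("pics/s2.png")[60:300,80:400]
cv2.imwrite("pics/m2.png",np.hstack([cv2.resize(a,(400,300)),cv2.resize(b,(400,300))]))
for n,z in dict(left_press=.2,clamp_left=.2).items():
    for r in arm.place_of("wrist",n)[:1]:
            print(n,round(r["conf"],2),np.array(r["point"])*[512,384],atz("wrist",r["point"],z))
E
```

```text
{'clock': np.float64(3.2), 'position': array([0.402, 0.222, 0.186]), 'ee_rot': array([0.006, 3.141, 0.001]), 'force': array([0.959, 0.593, 0.266]), 'width': np.float64(0.007)}
```

View pics/m2.png

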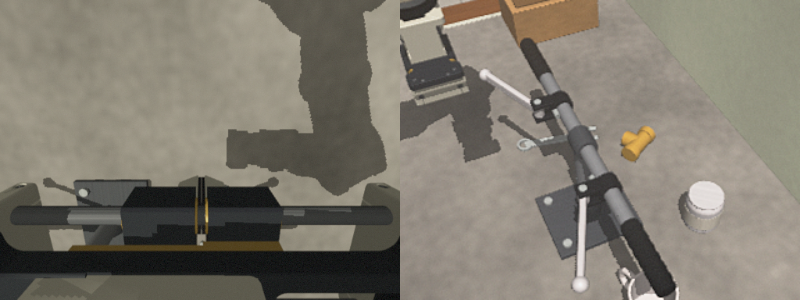

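The fingers are shut and stand in front of the left lever, clear of it, with the body above bar height. Now I'll move in.

Request:
move_arm(motion=[{"tx": -0.02,"ty": 0,"tz": 0,"twist": 0},{"tx": -0.02,"ty": 0,"tz": 0,"twist": 0},{"tx": -0.015,"ty": 0,"tz": 0,"twist": 0},{"tx": -0.005,"ty": 0,"tz": 0,"twist": 0},{"tx": -0.005,"ty": 0,"tz": 0,"twist": 0},{"tx": -0.005,"ty": 0,"tz": 0,"twist": 0},{"tx": -0.005,"ty": 0,"tz": 0,"twist": 0},{"tx": -0.005,"ty": 0,"tz": 0,"twist": 0},{"tx": 0,"ty": 0,"tz": 0,"twist": 0}])

```text
clock: 4.3
position: [0.4825, 0.2218, 0.1858]
ee_rot: [0.0, 3.141, 0.0]
force: [-0.0, -0.2, 0.3]
width: 0.006
gripper_force: 0.0
```

Request:
move_arm(motion=[{"tx": -0.004,"ty": 0,"tz": 0,"twist": 0},{"tx": -0.004,"ty": 0,"tz": 0,"twist": 0},{"tx": 0,"ty": 0,"tz": 0,"twist": 0},{"tx": 0,"ty": 0,"tz": 0,"twist": 0}])

```text
clock: 4.7
position: [0.4899, 0.2219, 0.1857]
ee_rot: [0.0, -3.142, 0.0]
force: [0.4, 0.3, -0.6]
width: 0.005
gripper_force: 0.0
```

```bash
python3 - <<'E'
from h import *
np.set_printoptions(precision=4,suppress=True)
s=arm.observe();print({k:np.round(s[k],4) for k in ("clock","position","force","width")})
save("side","s3");save("top","t3")
a=cv2.imread("pics/s3.png")[60:240,80:320];b=cv2.imread("pics/t3.png")[180:300,100:260]
cv2.imwrite("pics/m3.png",np.hstack([cv2.resize(a,(400,300)),cv2.resize(b,(400,300))]))
E
```

```text
{'clock': np.float64(4.7), 'position': array([0.4899, 0.2219, 0.1857]), 'force': array([ 0.422 ,  0.2591, -0.5935]), 'width': np.float64(0.0052)}
```

View pics/m3.png

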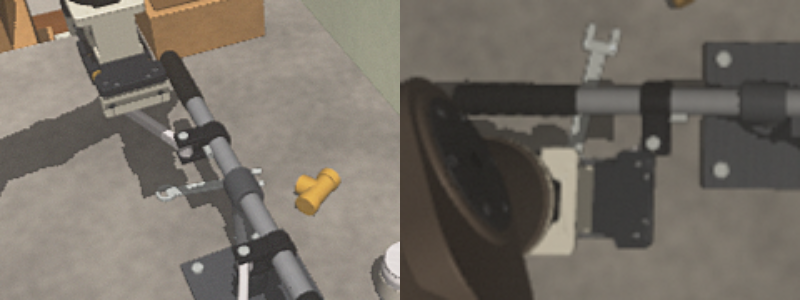

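No contact yet. The tips may be slimmer than I assumed, so I'll shift a little outwards and go on in small steps.

Request:
move_arm(motion=[{"tx": 0.01,"ty": 0.012,"tz": 0,"twist": 0},{"tx": 0,"ty": 0,"tz": 0,"twist": 0},{"tx": -0.006,"ty": 0,"tz": 0,"twist": 0},{"tx": -0.004,"ty": 0,"tz": 0,"twist": 0},{"tx": -0.003,"ty": 0,"tz": 0,"twist": 0},{"tx": 0,"ty": 0,"tz": 0,"twist": 0},{"tx": 0,"ty": 0,"tz": 0,"twist": 0}])

```text
clock: 5.5
position: [0.4931, 0.2336, 0.1856]
ee_rot: [-0.001, -3.141, 0.0]
force: [-0.9, 1.1, -0.6]
width: 0.009
gripper_force: 0.0
```

Request:
move_arm(motion=[{"tx": -0.003,"ty": 0,"tz": 0,"twist": 0},{"tx": -0.003,"ty": 0,"tz": 0,"twist": 0},{"tx": 0,"ty": 0,"tz": 0,"twist": 0},{"tx": 0,"ty": 0,"tz": 0,"twist": 0}])

```text
clock: 5.9
position: [0.499, 0.2339, 0.1857]
ee_rot: [0.0, -3.142, 0.0]
force: [1.7, 0.9, -0.0]
width: 0.003
gripper_force: 0.0
```

```bash
python3 - <<'E'
from h import *
np.set_printoptions(precision=3,suppress=True)
a=save("side","s4");save("wrist","w4")
for i in range(4):
    s=arm.observe();print(s["position"],s["force"],s["ft_torque"]);arm.place_of("side","left_press")
a=a[90:180,110:230,::-1];b=cv2.imread("pics/w4.png")
cv2.imwrite("pics/m4.png",np.hstack([cv2.resize(a,(480,360),interpolation=2),cv2.resize(b,(320,360))]))
for n in("left_press","lever_left"):
  for c in("top","side"):
    print(n,c,[(r["conf"],np.array(r["point"])*[512,384],atz(c,r["point"],.2)) for r in (arm.place_of(c,n) if n!="lever_left" else arm.look_for(c,n))[:1]])
E
```

```text
[0.499 0.234 0.186] [-0.337 -1.104 -0.97 ] [ 0.045  0.032 -0.009]
[0.499 0.234 0.186] [-1.058 -0.038 -0.535] [ 0.005 -0.039 -0.032]
[0.499 0.234 0.186] [ 0.46  -0.369 -0.45 ] [ 0.06   0.107 -0.033]
[0.499 0.234 0.186] [-0.976  0.456  0.045] [ 0.033  0.048 -0.028]
left_press top []
left_press side [(0.67, array([156.211, 126.912]), array([0.49 , 0.236, 0.2  ]))]
lever_left top []
lever_left side [(0.66, array([172.8  , 135.283]), array([0.515, 0.196, 0.2  ]))]
```

View pics/m4.png

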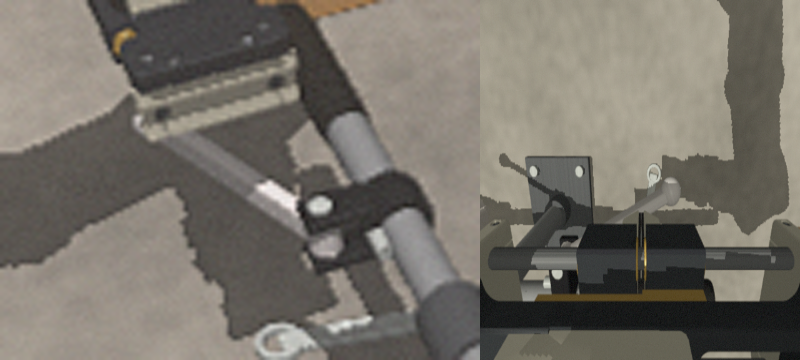

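The lever is still fully out: the ball is at wrist crop (670,190), and the finger tips are at (642,213). I'll check where the tips really are relative to the blade.

```bash
python3 - <<'E'
from h import *
np.set_printoptions(precision=3,suppress=True)
s=arm.observe();p=s["position"];print(s["clock"],p)
c=arm.calibration("wrist");print(np.array(c["T"]),np.array(c["K"]))
for n,q in dict(tcp=p,tipup=p+[0,0,.05],ball=[.479,.263,.2],piv=[.534,.14,.2],press=[.491,.236,.2],foot=[.572,.048,0]).items():print(n,proj("wrist",q))
b=cv2.imread("pics/w4.png")[160:340,140:380];cv2.imwrite("pics/m5.png",cv2.resize(b,(800,600),interpolation=2))
E
```

```text
6.4 [0.499 0.234 0.186]
[[-0.001  0.956  0.294  0.417]
 [ 1.     0.     0.001  0.233]
 [ 0.001  0.294 -0.956  0.375]
 [ 0.     0.     0.     1.   ]] [[269.184   0.    257.407]
 [  0.    269.184 193.795]
 [  0.      0.      1.   ]]
tcp [258.416 222.654]
tipup [258.772 256.58 ]
ball [300.642 204.19 ]
piv [133.166 273.372]
press [261.439 220.288]
foot [133.973 218.489]
```

View pics/m5.png

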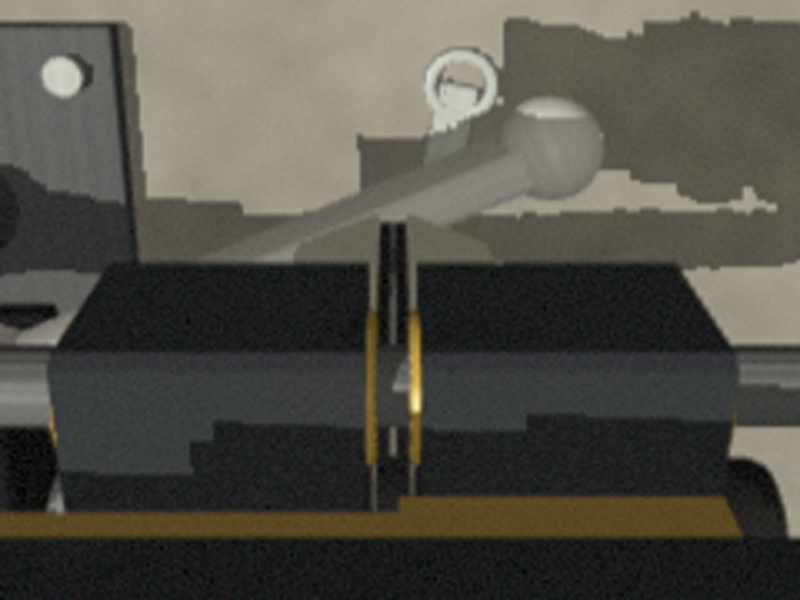

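```bash
python3 - <<'E'
from h import *
np.set_printoptions(precision=4,suppress=True)
def tri(obs):
    A=np.zeros((3,3));b=np.zeros(3)
    for c,px in obs:
        o,d=ray(c,np.array(px)/[512,384]);d=d/np.linalg.norm(d);P=np.eye(3)-np.outer(d,d);A+=P;b+=P@o
    x=np.linalg.solve(A,b);return x,[np.round(proj(c,x)-px,1) for c,px in obs]
t,s,w=("top",(145.5,262.5)),("side",(148,119.5)),("wrist",(305.9,204.4))
for o in([t,s,w],[t,s],[t,w],[s,w]):print(tri(o))
print("press",tri([("top",(158,256.9)),("side",(157,127.9))]))
print("clampL",tri([("top",(202.7,220.4)),("side",(210.5,144.6))]))
print("ballR",tri([("top",(345.5,265)),("side",(224,288))]))
print("fingertip z:",[ (z,proj("wrist",[.499,.234,z])) for z in(.186,.2,.21)])
print(arm.calibration("side")["T"],arm.calibration("top")["T"])
E
```

```text
(array([0.4788, 0.2662, 0.2015]), [array([ 0.1, -0.9]), array([-1. ,  0.2]), array([-0.3,  0.2])])
(array([0.4788, 0.2658, 0.2019]), [array([ 0.2, -0.9]), array([-0.9,  0.1])])
(array([0.4771, 0.2653, 0.2058]), [array([-0.1, -0. ]), array([-0.4, -0.1])])
(array([0.4801, 0.2669, 0.2001]), [array([-0.3,  0.3]), array([0.3, 1.3])])
press (array([0.4905, 0.2412, 0.1931]), [array([ 0.2, -0.7]), array([-0.7,  0.1])])
clampL (array([0.5747, 0.1436, 0.193 ]), [array([ 0.5, -1.7]), array([-1.9,  0.3])])
ballR (array([ 0.4768, -0.1745,  0.2026]), [array([ 0.2, -1.2]), array([-1.7,  0.3])])
fingertip z: [(0.186, array([258.4868, 222.8787])), (0.2, array([258.5737, 230.6985])), (0.21, array([258.6436, 236.9875]))]
[[ 0.9043 -0.3309  0.2696  0.4081]
 [-0.4268 -0.7086  0.5618 -0.4358]
 [ 0.0051 -0.6232 -0.7821  0.7528]
 [ 0.      0.      0.      1.    ]] [[ 0.0065 -0.9878  0.1556  0.5074]
 [-0.9999 -0.0076 -0.0065  0.0231]
 [ 0.0076 -0.1555 -0.9878  1.0571]
 [ 0.      0.      0.      1.    ]]
```

The blade really hasn't moved, and in the close-up the tips cover the blade. The tips must be passing over it, higher than the reported TCP suggests. I'll back off, go 20 mm lower and try again.

Request:
move_arm(motion=[{"tx": 0,"ty": 0,"tz": -0.01,"twist": 0},{"tx": 0.02,"ty": 0,"tz": 0,"twist": 0},{"tx": 0.025,"ty": 0,"tz": 0,"twist": 0},{"tx": 0.025,"ty": 0,"tz": 0,"twist": 0},{"tx": 0,"ty": 0,"tz": 0.015,"twist": 0},{"tx": 0,"ty": 0,"tz": 0.015,"twist": 0},{"tx": 0,"ty": 0,"tz": 0,"twist": 0},{"tx": 0,"ty": 0,"tz": 0,"twist": 0}])

```text
clock: 7.2
position: [0.4291, 0.234, 0.1664]
ee_rot: [-0.0, 3.141, 0.0]
force: [-0.5, 0.7, 0.3]
width: 0.005
gripper_force: 0.0
```

Request:
move_arm(motion=[{"tx": -0.015,"ty": 0,"tz": 0,"twist": 0},{"tx": -0.015,"ty": 0,"tz": 0,"twist": 0},{"tx": -0.005,"ty": 0,"tz": 0,"twist": 0},{"tx": -0.005,"ty": 0,"tz": 0,"twist": 0},{"tx": -0.005,"ty": 0,"tz": 0,"twist": 0},{"tx": -0.004,"ty": 0,"tz": 0,"twist": 0},{"tx": 0,"ty": 0,"tz": 0,"twist": 0},{"tx": 0,"ty": 0,"tz": 0,"twist": 0}])

```text
clock: 8.0
position: [0.4772, 0.2339, 0.1655]
ee_rot: [0.001, -3.141, 0.0]
force: [-3.9, 0.4, 1.6]
width: 0.001
gripper_force: 1.7
```

There is contact now, at about 4 N, where expected. I'll press in towards the stop.

Request:
move_arm(motion=[{"tx": -0.005,"ty": 0,"tz": 0,"twist": 0},{"tx": -0.005,"ty": 0,"tz": 0,"twist": 0},{"tx": -0.005,"ty": 0,"tz": 0,"twist": 0},{"tx": -0.005,"ty": 0,"tz": 0,"twist": 0},{"tx": -0.005,"ty": 0,"tz": 0,"twist": 0},{"tx": -0.003,"ty": 0,"tz": 0,"twist": 0},{"tx": 0,"ty": 0,"tz": 0,"twist": 0},{"tx": 0,"ty": 0,"tz": 0,"twist": 0}])

```text
clock: 8.8
position: [0.5047, 0.2349, 0.1655]
ee_rot: [0.003, -3.14, -0.001]
force: [-6.9, 3.4, 1.8]
width: 0.006
gripper_force: 3.2
```

Request:
move_arm(motion=[{"tx": -0.002,"ty": 0,"tz": 0,"twist": 0},{"tx": -0.002,"ty": 0,"tz": 0,"twist": 0},{"tx": 0,"ty": 0,"tz": 0,"twist": 0},{"tx": 0,"ty": 0,"tz": 0,"twist": 0}])

```text
clock: 9.2
position: [0.5084, 0.2352, 0.1655]
ee_rot: [0.003, -3.14, -0.002]
force: [-6.7, 4.6, 1.9]
width: 0.004
gripper_force: 3.5
```

Request:
move_arm(motion=[{"tx": -0.002,"ty": 0,"tz": 0,"twist": 0},{"tx": 0,"ty": 0,"tz": 0,"twist": 0},{"tx": 0,"ty": 0,"tz": 0,"twist": 0}])

```text
clock: 9.5
position: [0.5103, 0.2354, 0.1656]
ee_rot: [0.003, -3.139, -0.002]
force: [-6.7, 4.4, 0.9]
width: 0.005
gripper_force: 3.6
```

Request:
move_arm(motion=[{"tx": -0.002,"ty": 0,"tz": 0,"twist": 0},{"tx": 0,"ty": 0,"tz": 0,"twist": 0},{"tx": 0,"ty": 0,"tz": 0,"twist": 0}])

```text
clock: 9.8
position: [0.5123, 0.2356, 0.1655]
ee_rot: [0.004, -3.139, -0.002]
force: [-8.2, 3.7, 1.0]
width: 0.002
gripper_force: 3.7
```

Request:
move_arm(motion=[{"tx": -0.002,"ty": 0,"tz": 0,"twist": 0},{"tx": 0,"ty": 0,"tz": 0,"twist": 0},{"tx": 0,"ty": 0,"tz": 0,"twist": 0}])

```text
clock: 10.1
position: [0.5134, 0.2357, 0.1655]
ee_rot: [0.004, -3.138, -0.002]
force: [-10.7, 4.3, 2.8]
width: 0.003
gripper_force: 5.2
```

The force is rising and the arm is lagging, so this is the stop. I'll add 1 mm more and hold.

Request:
move_arm(motion=[{"tx": -0.001,"ty": 0,"tz": 0,"twist": 0},{"tx": 0,"ty": 0,"tz": 0,"twist": 0},{"tx": 0,"ty": 0,"tz": 0,"twist": 0},{"tx": 0,"ty": 0,"tz": 0,"twist": 0},{"tx": 0,"ty": 0,"tz": 0,"twist": 0},{"tx": 0,"ty": 0,"tz": 0,"twist": 0}])

```text
clock: 10.7
position: [0.5136, 0.2357, 0.1654]
ee_rot: [0.005, -3.137, -0.001]
force: [-13.1, 3.7, 6.1]
width: 0.006
gripper_force: 6.8
```

Request:
move_arm(motion=[{"tx": 0,"ty": 0,"tz": 0,"twist": 0},{"tx": 0,"ty": 0,"tz": 0,"twist": 0},{"tx": 0,"ty": 0,"tz": 0,"twist": 0},{"tx": 0,"ty": 0,"tz": 0,"twist": 0},{"tx": 0,"ty": 0,"tz": 0,"twist": 0},{"tx": 0,"ty": 0,"tz": 0,"twist": 0},{"tx": 0,"ty": 0,"tz": 0,"twist": 0},{"tx": 0,"ty": 0,"tz": 0,"twist": 0},{"tx": 0,"ty": 0,"tz": 0,"twist": 0},{"tx": 0,"ty": 0,"tz": 0,"twist": 0}])

```text
clock: 11.7
position: [0.5135, 0.2357, 0.1655]
ee_rot: [0.005, -3.137, -0.002]
force: [-13.5, 4.0, 5.4]
width: 0.008
gripper_force: 6.8
```

```bash
python3 - <<'E'
from h import *
s=arm.observe();print(s["clock"],s["position"],s["force"])
a=save("side","s6");save("wrist","w6")
b=cv2.imread("pics/w6.png")[130:330,110:400]
cv2.imwrite("pics/m6.png",np.hstack([cv2.resize(a[80:185,110:250,::-1],(400,300),interpolation=2),cv2.resize(b,(400,300))]))
E
```

```text
11.7 [0.513541   0.23574822 0.16545069] [-13.46711766   3.99209915   5.42231709]
```

View pics/m6.png

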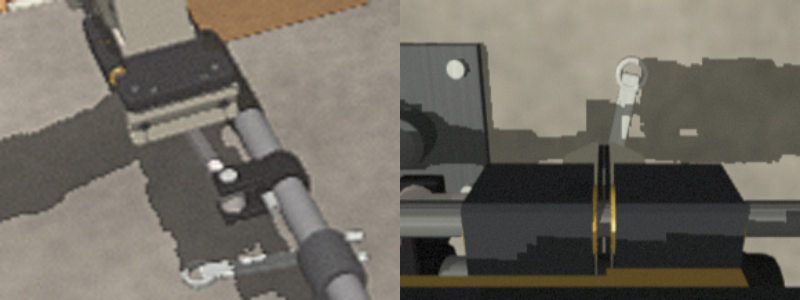

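The left blade is now nearly parallel to the bar and clear of it. It was held for over 1 s at about 13 N. I'll release it by backing out.

Request:
move_arm(motion=[{"tx": 0.01,"ty": 0,"tz": 0,"twist": 0},{"tx": 0.01,"ty": 0,"tz": 0,"twist": 0},{"tx": 0.01,"ty": 0,"tz": 0,"twist": 0},{"tx": 0.01,"ty": 0,"tz": 0,"twist": 0},{"tx": 0.015,"ty": 0,"tz": 0,"twist": 0},{"tx": 0.02,"ty": 0,"tz": 0,"twist": 0},{"tx": 0.012,"ty": 0,"tz": 0,"twist": 0},{"tx": 0,"ty": 0,"tz": 0,"twist": 0},{"tx": 0,"ty": 0,"tz": 0,"twist": 0}])

```text
clock: 12.7
position: [0.4308, 0.2342, 0.1661]
ee_rot: [-0.001, 3.14, 0.001]
force: [0.9, -0.6, 0.3]
width: 0.005
gripper_force: 0.0
```

Request:
move_arm(motion=[{"tx": 0,"ty": -0.035,"tz": 0,"twist": 0},{"tx": 0,"ty": -0.035,"tz": 0,"twist": 0},{"tx": 0,"ty": -0.035,"tz": 0,"twist": 0},{"tx": 0,"ty": -0.035,"tz": 0,"twist": 0},{"tx": 0,"ty": -0.035,"tz": 0,"twist": 0},{"tx": 0,"ty": -0.035,"tz": 0,"twist": 0},{"tx": 0,"ty": -0.035,"tz": 0,"twist": 0},{"tx": 0,"ty": -0.035,"tz": 0,"twist": 0},{"tx": 0,"ty": -0.035,"tz": 0,"twist": 0},{"tx": 0,"ty": -0.035,"tz": 0,"twist": 0},{"tx": 0,"ty": -0.028,"tz": 0,"twist": 0},{"tx": 0,"ty": 0,"tz": 0,"twist": 0}])

```text
clock: 13.9
position: [0.4305, -0.1491, 0.1661]
ee_rot: [0.01, 3.14, -0.004]
force: [0.5, -0.4, -0.4]
width: 0.007
gripper_force: 0.0
```

```bash
python3 - <<'E'
from h import *
s=arm.observe();print(s["clock"],s["position"],s["force"])
a=save("side","s7");b=save("wrist","w7")
cv2.imwrite("pics/m7.png",np.hstack([cv2.resize(a[80:350,80:440,::-1],(400,300),interpolation=2),cv2.resize(b[:,:,::-1],(400,300))]))
for n in("left_press","right_press"):print(n,[(r["conf"],atz("side",r["point"],.2)) for r in arm.place_of("side",n)[:1]])
E
```

```text
13.9 [ 0.43052447 -0.14906705  0.1660711 ] [ 0.48499613 -0.43042793 -0.38237715]
left_press []
right_press [(0.95, array([ 0.4883345 , -0.14224236,  0.2       ]))]
```

View pics/m7.png

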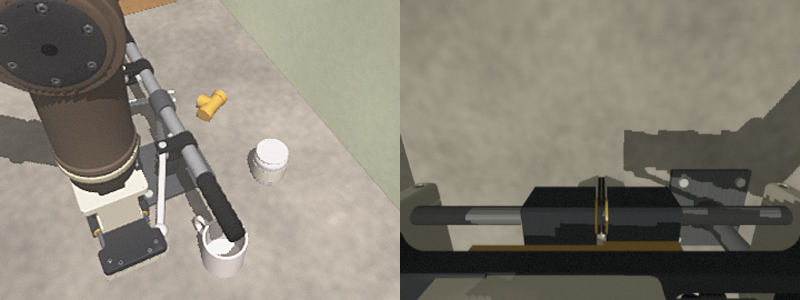

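The arm now hides the left lever, but it backed off freely with no force left. The gripper is in front of the right lever, and the mug sits low behind the bar, out of the way. Now the same press on the right.

Request:
move_arm(motion=[{"tx": 0,"ty": 0.003,"tz": 0,"twist": 0},{"tx": -0.015,"ty": 0,"tz": 0,"twist": 0},{"tx": -0.015,"ty": 0,"tz": 0,"twist": 0},{"tx": -0.005,"ty": 0,"tz": 0,"twist": 0},{"tx": -0.005,"ty": 0,"tz": 0,"twist": 0},{"tx": -0.005,"ty": 0,"tz": 0,"twist": 0},{"tx": -0.004,"ty": 0,"tz": 0,"twist": 0},{"tx": 0,"ty": 0,"tz": 0,"twist": 0},{"tx": 0,"ty": 0,"tz": 0,"twist": 0}])

```text
clock: 15.0
position: [0.4783, -0.1411, 0.1655]
ee_rot: [-0.0, -3.141, -0.0]
force: [-4.0, -0.5, 0.5]
width: 0.011
gripper_force: 1.7
```

Request:
move_arm(motion=[{"tx": -0.005,"ty": 0,"tz": 0,"twist": 0},{"tx": -0.005,"ty": 0,"tz": 0,"twist": 0},{"tx": -0.005,"ty": 0,"tz": 0,"twist": 0},{"tx": -0.005,"ty": 0,"tz": 0,"twist": 0},{"tx": -0.005,"ty": 0,"tz": 0,"twist": 0},{"tx": -0.003,"ty": 0,"tz": 0,"twist": 0},{"tx": -0.002,"ty": 0,"tz": 0,"twist": 0},{"tx": 0,"ty": 0,"tz": 0,"twist": 0},{"tx": 0,"ty": 0,"tz": 0,"twist": 0}])

```text
clock: 15.9
position: [0.5074, -0.1424, 0.1654]
ee_rot: [-0.002, -3.139, 0.001]
force: [-7.0, -3.4, 0.7]
width: 0.001
gripper_force: 3.4
```

Request:
move_arm(motion=[{"tx": -0.002,"ty": 0,"tz": 0,"twist": 0},{"tx": -0.001,"ty": 0,"tz": 0,"twist": 0},{"tx": 0,"ty": 0,"tz": 0,"twist": 0},{"tx": 0,"ty": 0,"tz": 0,"twist": 0}])

```text
clock: 16.3
position: [0.5102, -0.1425, 0.1654]
ee_rot: [-0.003, -3.139, 0.002]
force: [-6.9, -3.7, 1.0]
width: 0.005
gripper_force: 3.5
```

Request:
move_arm(motion=[{"tx": -0.002,"ty": 0,"tz": 0,"twist": 0},{"tx": 0,"ty": 0,"tz": 0,"twist": 0},{"tx": 0,"ty": 0,"tz": 0,"twist": 0}])

```text
clock: 16.6
position: [0.5121, -0.1426, 0.1654]
ee_rot: [-0.003, -3.139, 0.002]
force: [-8.1, -4.4, 2.3]
width: 0.005
gripper_force: 3.7
```

Request:
move_arm(motion=[{"tx": -0.002,"ty": 0,"tz": 0,"twist": 0},{"tx": 0,"ty": 0,"tz": 0,"twist": 0},{"tx": 0,"ty": 0,"tz": 0,"twist": 0}])

```text
clock: 16.9
position: [0.5127, -0.1427, 0.1652]
ee_rot: [-0.003, -3.137, 0.001]
force: [-12.4, -3.8, 5.1]
width: 0.006
gripper_force: 6.2
```

Request:
move_arm(motion=[{"tx": -0.001,"ty": 0,"tz": 0,"twist": 0},{"tx": 0,"ty": 0,"tz": 0,"twist": 0},{"tx": 0,"ty": 0,"tz": 0,"twist": 0}])

```text
clock: 17.2
position: [0.5129, -0.1427, 0.1652]
ee_rot: [-0.004, -3.135, 0.001]
force: [-16.1, -3.3, 7.5]
width: 0.006
gripper_force: 7.9
```

The right lever is firmly at its stop. I'll hold it, then release.

Request:
move_arm(motion=[{"tx": 0,"ty": 0,"tz": 0,"twist": 0},{"tx": 0,"ty": 0,"tz": 0,"twist": 0},{"tx": 0,"ty": 0,"tz": 0,"twist": 0},{"tx": 0,"ty": 0,"tz": 0,"twist": 0},{"tx": 0,"ty": 0,"tz": 0,"twist": 0},{"tx": 0,"ty": 0,"tz": 0,"twist": 0},{"tx": 0,"ty": 0,"tz": 0,"twist": 0},{"tx": 0,"ty": 0,"tz": 0,"twist": 0},{"tx": 0,"ty": 0,"tz": 0,"twist": 0},{"tx": 0,"ty": 0,"tz": 0,"twist": 0},{"tx": 0,"ty": 0,"tz": 0,"twist": 0},{"tx": 0,"ty": 0,"tz": 0,"twist": 0}])

```text
clock: 18.4
position: [0.5129, -0.1427, 0.1652]
ee_rot: [-0.004, -3.135, 0.001]
force: [-15.6, -4.9, 7.7]
width: -0.0
gripper_force: 7.9
```

Request:
move_arm(motion=[{"tx": 0.01,"ty": 0,"tz": 0,"twist": 0},{"tx": 0.01,"ty": 0,"tz": 0,"twist": 0},{"tx": 0.01,"ty": 0,"tz": 0,"twist": 0},{"tx": 0.01,"ty": 0,"tz": 0,"twist": 0},{"tx": 0.015,"ty": 0,"tz": 0,"twist": 0},{"tx": 0.02,"ty": 0,"tz": 0,"twist": 0},{"tx": 0.025,"ty": 0,"tz": 0,"twist": 0},{"tx": 0.02,"ty": -0.02,"tz": 0,"twist": 0},{"tx": 0,"ty": -0.04,"tz": 0,"twist": 0},{"tx": 0,"ty": -0.04,"tz": 0,"twist": 0},{"tx": 0,"ty": -0.04,"tz": 0,"twist": 0},{"tx": 0,"ty": -0.03,"tz": 0,"twist": 0}])

```text
clock: 19.6
position: [0.3974, -0.3144, 0.1664]
ee_rot: [0.002, 3.139, -0.004]
force: [1.1, -0.3, 0.3]
width: 0.003
gripper_force: 0.0
```

Request:
move_arm(motion=[{"tx": 0,"ty": -0.04,"tz": 0,"twist": 0},{"tx": 0,"ty": -0.04,"tz": 0,"twist": 0},{"tx": 0,"ty": 0,"tz": 0,"twist": 0},{"tx": 0,"ty": 0,"tz": 0,"twist": 0},{"tx": 0,"ty": 0,"tz": 0,"twist": 0}])

```text
clock: 20.1
position: [0.3974, -0.3903, 0.1657]
ee_rot: [-0.002, 3.141, 0.0]
force: [0.7, -0.3, 0.1]
width: 0.005
gripper_force: 0.0
```

```bash
python3 - <<'E'
from h import *
s=arm.observe();print(s["clock"],s["position"],s["force"])
a=save("side","s8");b=save("top","t8")
cv2.imwrite("pics/m8.png",np.hstack([cv2.resize(a[:,:,::-1],(400,300)),cv2.resize(b[130:330,60:400,::-1],(400,300))]))
for c in("top","side"):
 for n in("left_press","right_press"):print(c,n,[(r["conf"],atz(c,r["point"],.2)) for r in arm.place_of(c,n)[:1]])
E
```

```text
20.1 [ 0.39743128 -0.39034596  0.16567738] [ 0.70215448 -0.28029002  0.14232174]
top left_press [(0.69, array([0.48388913, 0.23580892, 0.2       ]))]
top right_press [(0.81, array([ 0.49154477, -0.14072962,  0.2       ]))]
side left_press [(0.91, array([0.49279254, 0.23625026, 0.2       ]))]
side right_press [(0.19, array([ 0.58066798, -0.05337537,  0.2       ]))]
```

View pics/m8.png

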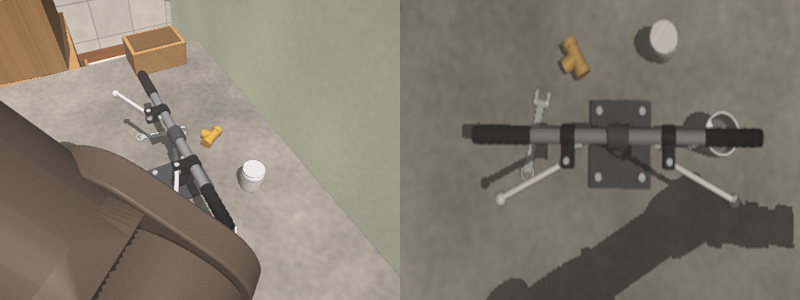

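The top view shows both levers back out, with ball ends at crop (501,199) and (735,200) as at the start. The wrench, tin, mug and tee haven't moved, and the arm is clear of everything. Handing in.

```bash
python3 -c "from cell import arm; print(arm.sign_off())"
```

```text
the job is handed in; nothing more can be done
None
```

I pressed the left lever and then the right in to their stops, held each for over a second at about 13–16 N, and let them spring back. Both stop short of the bar, nothing else moved, and the job was handed in at about 20 s.

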